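Push the keyed stub shaft into the belt pulley and hold it home

TASK

Take the stub shaft that has a key (red paint marks) out of its wooden stand and push it, square head up, into the bore of the belt pulley clamped in the green jig, turning it until the key slips into the keyway. Keep pushing against the jig's sprung ejector pin until the shaft's collar is flush on the pulley hub, and finish like that, still gripping the shaft and holding it fully home (it is not let go). Leave the plain shaft without a key, the white tub and the spanner where they are.

Things in the scene. Friction and masses are not known exactly. Their poses are not given: they have to be found in the camera images.
- shaft: Bright steel stub shaft with a key, 90 mm tall, 0.24 to 0.48 kg, loose, upright in a wooden stand, its collar resting on the stand's top. Origin: centre of the lower end; z up to the square head, x to the key. Shank 20 mm diameter, z 0 to 42 mm (end tapers from 14 mm over the first 4 mm); collar 44 mm diameter, z 42 to 50; square head z 50 to 90.
- shaft_collar (a point): On the shaft's axis at the underside of its collar (42 mm above the shaft's lower end).
- shaft_head (a point): Centre of the shaft's square head, the part to grip, 70 mm above the shaft's lower end. The head is 24 x 24 mm, 40 mm tall, its flats square to the shaft's x and y. Red stripes on the head's top and on the collar point to the key's side (+x).
- shaft_key (a point): Lower end of the brass key, on its outer face. The key is 6 mm wide, stands out to 14 mm from the axis on the shaft's +x side and runs from 12 to 42 mm above the shaft's lower end: the first 12 mm of the shank is a plain round pilot.
- jig: Fixed green plate 150 x 150 x 20 mm with an aluminium V-belt pulley (120 mm diameter, rim top at 54 mm) clamped flat on it, a 48 mm wide steel hub in its middle, hub face 65 mm above the bench. Origin: centre of the plate's underside, on the bore's axis; z up, x to the keyway. Two dark clamps on the +y and -y rim, tops at 69 mm, 51 to 73 mm from the axis.
- bore_mouth (a point): Centre of the upright 22 mm bore at the hub's face, axes as the jig's. Keyway on the +x side: 8 mm wide, to 16.5 mm from the axis, full depth, red stripe beyond its outer end. A shaft turned wrong enters 12 mm and stops, key on the hub's face; turned to the keyway (about 0.15 rad play each way) it slips in. Home: collar resting on the hub's face.
- ejector (a joint): Travel in m of the sprung brass ejector pin in the bore. 0 = up, its top 30 mm below the hub's face; grows as the shaft pushes it down; 0.012 when the shaft's collar is flush on the hub. The spring pushes up with 5 N at first and 11 N when the shaft is home, so a shaft that is let go rises again.
- plain: Bystander: darker steel shaft of the same form but without key or red marks, about 0.34 kg, standing in the other wooden stand. Origin: centre of its lower end, z up.
- stand_a: Fixed light wooden block 80 x 80 x 50 mm holding the keyed shaft in a central upright hole 32 mm wide and 46 mm deep. Origin: centre of its underside.
- stand_b: The same kind of wooden block, holding the plain shaft. Origin: centre of its underside.
- tub: Bystander: white open plastic tub, 90 mm wide at the rim and 75 mm tall. Origin: centre of its underside.
- spanner: Bystander: steel ring-and-open spanner, 180 mm long, lying flat on the bench. Origin: centre of its underside.
There are look-alikes about, which are no part of the job. Leave any blue look-alike of the shaft alone. What is shaped like the stand_a but pink is not meant.

How it is judged:
On the way, in this order (a step that is already met when the one before it is completed fails the run):
1. the keyed shaft is lifted out of its stand, clear of it (height (world z) of shaft above 0.055 m and contact force between shaft and stand_a below 0.05 N and contact force between the fingers and shaft above 1 N), for 0.1 s.
2. the shaft stands upright in the pulley's bore with its key slipped into the keyway (angle between the x axis of shaft and the x axis of jig, either way round below 0.25 rad and horizontal distance between shaft_collar and bore_mouth below 0.003 m and angle between shaft's own z axis and vertical below 0.06 rad and z of shaft_collar in the frame of bore_mouth below 0.025 m), for 0.05 s.
At the end, for the whole second after the job is handed in: Through the last second: shaft gripped (over 2 N), still (under 20 mm/s), upright within 0.06 rad, within 3 mm of the bore axis, key within 0.25 rad of the keyway, collar within 1.5 mm of the hub face, ejector down over 10.5 mm, shaft pushing on the jig with over 5 N (value of joint ejector above 0.0105 m and z of shaft_collar in the frame of bore_mouth below 0.0015 m and angle between the x axis of shaft and the x axis of jig, either way round below 0.25 rad and horizontal distance between shaft_collar and bore_mouth below 0.003 m and angle between shaft's own z axis and vertical below 0.06 rad and contact force between the fingers and shaft above 2 N and contact force between shaft and jig above 5 N and linear speed of shaft below 0.02 m/s); the arm keeps its last pose, push and grip.
It fails at once if the plain shaft is moved by more than 20 mm (distance of plain from where it was at the start of the episode above 0.02 m).
It fails at once if the white tub is moved by more than 20 mm (distance of tub from where it was at the start of the episode above 0.02 m).
It fails at once if the spanner is moved by more than 20 mm (distance of spanner from where it was at the start of the episode above 0.02 m).
It also fails if it takes over 48 s, if anything falls off the work surface, if the arm or the gripper's body presses on something with over 40 N, if the wrist force passes 120 N, or if a joint passes its speed limit or range.

ROBOT

A 6-joint arm with a two-finger parallel gripper is mounted at the origin on the work surface. World frame = base frame: x ahead of the robot, y to its left, z up, the work surface at z = 0. Lengths are in m, angles in rad, forces in N, time in s.
With the tool pointing down it reaches from about 0.4 to 0.825 m from the base axis. Payload 7 kg.
Tool frame: the origin (TCP) lies at the very end of the fingers, on their centre line; the grasp point (between the pads) lies 19 mm behind it; z points along the fingers, y is the direction in which the jaws open and shut (so a half turn about z gives the same grasp; the last joint's range is limited). The gripper opens to 85 mm and grips with 20 to 120 N. Pads are 22 mm wide; open, the fingers measure 114 mm over their backs; the gripper's body (76 mm by 85 mm) begins 54 mm behind the grasp point. The pads swing forward as they close: fully open they stand 13 mm farther back than shut.
Start: joints at [-0.947, 0.359, 0.012, 0, -1.224, -0.288], TCP at [0.222, -0.637, 0.231] pointing down, gripper open.
Joint ranges: [-3.07, 3.07], [-1.43, 2.12], [-1.02, 1.25], [-3.03, 1.67], [-3.05, -0], [-3.03, 3.03]. Speed limits (rad/s): [2.39, 2.39, 3.01, 3.14, 3.14, 3.14].

INTERFACE

Orientations are given as a unit quaternion [x, y, z, w].
In Python, from plant import get_state, camera, hand_in gives the robot as it stands.
- The arm moves only by the shell command python3 -m handwheel 'ROWS' [FORCE]. ROWS is JSON, a list of rows, each an object of numbers: "claw": the finger opening in cm, from 0 to 8.54; "tx", "ty", "tz": the shift along the tool's x, y, z in cm; "twist": the turn about the tool's z in rad. In form: [{"claw": .., "tx": .., "ty": .., "tz": .., "twist": ..}, ...]. A call has 1 to 20 rows; each row shifts and turns the commanded pose from where the row before left it, along the tool's axes as they then stand; what a row does not reach is not made up. A row lasts 1/10 s, in which the tool goes at most 50 mm and 8.59 degrees, less where a joint would pass 70% of its speed; a pose out of reach is approached as far as the arm can. A call is refused whole if a number of a shift passes 5 or a number of a turn 0.15, either way. A call with a gripper value outside its range is refused whole. The fingers move at their own pace and stop on an object; FORCE is the grip in N (left out, the last holds). Time passes only in rows, so rows that do not move let the fingers close. It gives the time, the measured TCP pose, the force and the opening at its end, in the units of the state.
- get_state(): the state, without advancing time (a new reading comes with each control period).
- camera(name): name is "scene" or "side" or "wrist"; returns a dict with "img" (480x640x3 uint8, red, green, blue), "range_z" (480x640 float32, m along the optical axis (not along the pixel's ray), 0 where there is no reading), "intrinsics" (3x3 intrinsics, pixels), "R" (3x3) and "t" (3): a world point X has camera coordinates R X + t. Camera axes: x right, y down, z forward; pixel columns grow to the right and rows downward; lengths in m; the calibration is good to about 2 mm. A picture is of the moment at which its call begins.
- hand_in(): hands the job in, once; it reports no verdict.
The state is a dict: "clock": time; "joints": joint angles; "joint_velocities": joint speeds; "effort": joint torques, N m; "tcp_pos": TCP position; "ee_rot": TCP orientation; "contact_force": force on the tool from outside, world axes, zero at the start; "wrist_torque": the same for the moment, N m; "opening": opening from 0.0 (shut) to 1.0 (fully open).
Only numpy, scipy, OpenCV 4.12 (cv2) and the standard library are available. Lean on these libraries where they do the work, as an engineer would, in place of code of your own. Each camera call takes 0.05 s, during which the arm holds its last target. There are 200 camera calls.

## Working session

There is one attempt and no reset: what is moved stays moved. The work goes in short steps, Python scripts to look and compute and a shell command to move; the robot and the scene stay as the last step left them, time stands still between calls to the robot, and variables do not carry over. Pictures are saved under pics/ and viewed, about 8 in all and at most 12, crops included, and the job is handed in when it is done.

```bash
mkdir -p pics; ls; cat > h.py <<'E'
import numpy as np, cv2
from plant import get_state, camera, hand_in
def cloud(c):
    K=c["intrinsics"]; z=c["range_z"]; v,u=np.mgrid[:480,:640]
    P=np.stack([(u-K[0,2])/K[0,0]*z,(v-K[1,2])/K[1,1]*z,z],-1)
    W=(P-c["t"])@c["R"]; W[z==0]=np.nan
    return W
def save(n,img): cv2.imwrite(f"pics/{n}.png",img[...,::-1])
E
python3 - <<'E'
from h import *
s=get_state();print(s)
for n in("scene","side"):
    c=camera(n);save(n,c["img"]);np.savez(n,**c)
    print(n,-c["R"].T@c["t"],c["R"][2])
E
```

```text
pics
{'clock': 0.0, 'joints': array([-9.46861853e-01,  3.59373831e-01,  1.10464697e-02, -3.04003344e-04,
       -1.22406078e+00, -2.88085274e-01]), 'joint_velocities': array([-0.00032601, -0.0015087 , -0.0009626 , -0.0016159 ,  0.00020424,
        0.00118934]), 'effort': array([ 8.85120080e-04, -5.83325744e+01,  2.93419468e+01,  6.93672895e+00,
       -6.06674686e-03,  3.30578598e-05]), 'tcp_pos': array([ 0.22225944, -0.63686241,  0.23037503]), 'ee_rot': array([-1.67085409e-01,  9.85942094e-01,  7.77514958e-04, -2.22182534e-04]), 'contact_force': array([ 0.27858739,  0.2342639 , -0.02303071]), 'wrist_torque': array([ 0.00752805,  0.01652047, -0.00415115]), 'opening': 1.0038563645170622}
scene [0.91201853 0.46110158 0.84106067] [-0.35846698 -0.4626955  -0.81081089]
side [0.50079427 0.75356374 0.88719069] [ 0.08062807 -0.6604313  -0.74654512]
```

View pics/scene.png

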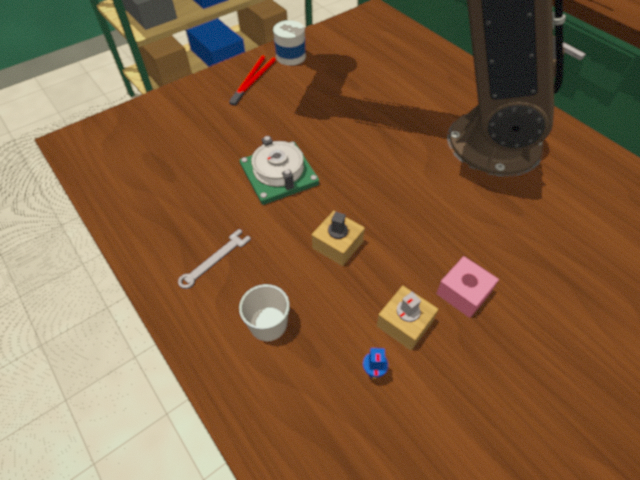

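View pics/side.png

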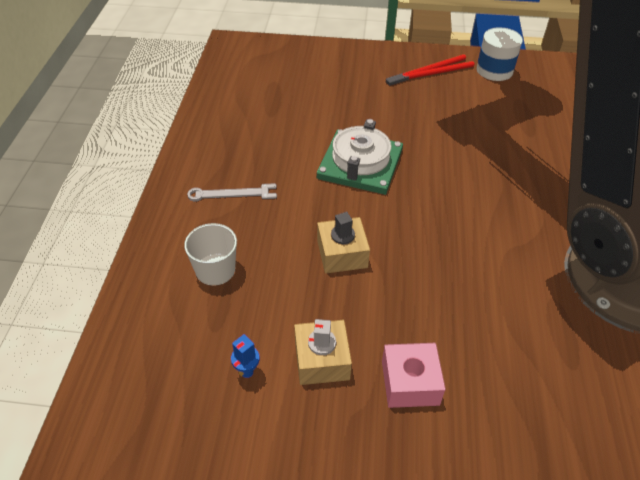

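Candidates for the shaft in the scene picture are bright steel with red marks at (408,305), plain dark at (338,225) and blue with red marks at (376,362). The pink block at (468,285) is a stand look-alike. I choose (408,305), which sits in a wooden stand, and the jig at (278,165). Next come the measurement and a close crop.

```bash
cat > m.py <<'E'
from h import *
def big(im,u,v,r=40): return cv2.resize(im[v-r:v+r,u-r:u+r],(390,390),interpolation=cv2.INTER_CUBIC)
rows=[]
for n,(us,vs),(uj,vj) in (("scene",(408,312),(278,165)),("side",(322,345),(360,155))):
    c=dict(np.load(n+".npz")); W=cloud(c); im=c["img"].astype(int)
    rows.append(np.hstack([big(c["img"],us,vs),big(c["img"],uj,vj)])[:290 if 0 else 390])
    red=(im[...,0]>150)&(im[...,1]<90)&(im[...,2]<90)
    def st(name,m):
        p=W[m]; 
        if len(p): print(n,name,len(p),"mean",p.mean(0).round(4),"mid",((np.nanmin(p,0)+np.nanmax(p,0))/2).round(4),"ext",np.ptp(p,axis=0).round(4))
    v,u=np.mgrid[:480,:640]
    near=lambda a,b,r:(abs(u-a)<r)&(abs(v-b)<r)
    z=W[...,2]
    S=near(us,vs,42)
    st("headtop",S&(z>.092)); st("collar",S&(z>.054)&(z<.062))
    st("stand",S&(z>.046)&(z<.053))
    st("redhead",S&red&(z>.09)); st("redcollar",S&red&(z<.07))
    J=near(uj,vj,45)
    hub=J&(z>.061)&(z<.068)
    st("hub",hub); st("rim",J&(z>.050)&(z<.057)); st("plate",J&(z>.016)&(z<.024)); st("redjig",J&red)
    st("clamps",J&(z>.0675)&(z<.08))
    m=(S&(z>.046)&(z<.053)).astype(np.uint8)
    for nm,mm in (("headrect",S&(z>.092)),("standrect",m>0),("platerect",J&(z>.016)&(z<.024))):
        r=cv2.minAreaRect((W[mm][:,:2]*1000).astype(np.float32)); print(n,nm,np.round(r[0],1),np.round(r[1],1),round(r[2],1))
    p=W[J&(z>.050)&(z<.057)][:,:2]; 
    h=cv2.convexHull((p*1000).astype(np.float32)); print(n,"rim circle",cv2.minEnclosingCircle(h))
    h=cv2.convexHull((W[hub][:,:2]*1000).astype(np.float32)); print("hub circle",cv2.minEnclosingCircle(h))
    for nm,a in (("plain",(338,240) if n=="scene" else (343,245)),):
        st("plainhead",near(*a,42)&(z>.092))
out=np.vstack(rows); save("crop",cv2.resize(out,(600,600)))
E
python3 m.py
```

```text
scene headtop 175 mean [0.5454 0.2345 0.0968] mid [0.5904 0.2493 0.0964] ext [0.1186 0.0561 0.0088]
scene collar 186 mean [0.5514 0.2387 0.0573] mid [0.5452 0.2338 0.058 ] ext [0.0407 0.0433 0.0078]
scene stand 1217 mean [0.5405 0.2374 0.0492] mid [0.5042 0.2346 0.0495] ext [0.174  0.0957 0.0069]
scene redhead 8 mean [0.5493 0.2342 0.0978] mid [0.5495 0.234  0.0975] ext [0.0065 0.004  0.0033]
scene redcollar 6 mean [0.5329 0.2296 0.0485] mid [0.4813 0.2204 0.031 ] ext [0.1614 0.0289 0.059 ]
scene hub 300 mean [ 0.5146 -0.2439  0.0638] mid [ 0.514  -0.2475  0.0645] ext [0.0484 0.1458 0.0069]
scene rim 566 mean [ 0.5162 -0.2465  0.0522] mid [ 0.5136 -0.2443  0.0535] ext [0.1219 0.1407 0.007 ]
scene plate 1006 mean [ 0.5331 -0.2231  0.0191] mid [ 0.5143 -0.2478  0.02  ] ext [0.1759 0.1749 0.008 ]
scene clamps 18 mean [ 0.5157 -0.2406  0.0689] mid [ 0.5137 -0.247   0.0693] ext [0.0351 0.1314 0.0033]
scene headrect [592.  246.9] [127.4  28.3] 15.4
scene standrect [501.7 224.3] [166.7  80.6] 13.2
scene platerect [ 514.5 -246.8] [153.3 150.3] 78.1
scene rim circle ((520.8735961914062, -244.
[... 905 characters left out ...]
side plate 1280 mean [ 0.5097 -0.2109  0.0205] mid [ 0.5131 -0.2444  0.02  ] ext [0.1744 0.1764 0.0079]
side redjig 2 mean [ 0.5319 -0.2489  0.0672] mid [ 0.5319 -0.2489  0.0672] ext [0.0021 0.0013 0.0012]
side clamps 86 mean [ 0.5132 -0.2447  0.0692] mid [ 0.5137 -0.2444  0.0703] ext [0.0427 0.134  0.0057]
side headrect [543.6 237.3] [26.1 23.6] 89.6
side standrect [543.  236.5] [80.4 84.8] 13.1
side platerect [ 512.6 -243.6] [154.6 150.5] 78.8
side rim circle ((511.0537414550781, -236.59205627441406), 69.05487823486328)
hub circle ((512.856689453125, -242.90921020507812), 74.61357879638672)
side plainhead 179 mean [0.5302 0.0109 0.098 ] mid [0.5302 0.01   0.0973] ext [0.0306 0.0315 0.0106]
```

View pics/crop.png

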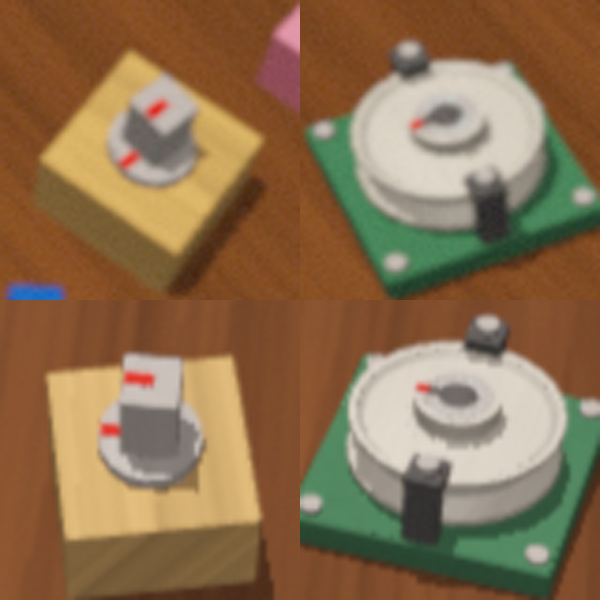

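The crop confirms the choice: bright steel, red stripe on the head and collar (crop at (157,107) and (130,160)), key pointing roughly world +x. The keyway stripe lies at crop (418,125). Next I move over the jig for a wrist view.

```bash
python3 -m handwheel '[{"tx":-2.9,"ty":1.95,"tz":-1},{"tx":-2.9,"ty":1.95,"tz":-1},{"tx":-2.9,"ty":1.95,"tz":-1},{"tx":-2.9,"ty":1.95,"tz":-1},{"tx":-2.9,"ty":1.95,"tz":-1},{"tx":-2.9,"ty":1.95},{"tx":-2.9,"ty":1.95},{"tx":-2.9,"ty":1.95},{"tx":-2.9,"ty":1.95},{"tx":-2.9,"ty":1.95},{"tx":-2.9,"ty":1.95},{"tx":-2.9,"ty":1.95},{"tx":-2.9,"ty":1.95},{"tx":-2.9,"ty":1.95},{"twist":0.13},{"twist":0.13},{"twist":0.13},{"twist":0.13},{"claw":8.54},{"claw":8.54}]'
python3 - <<'E'
from h import *
s=get_state();print(s["tcp_pos"],s["ee_rot"])
c=camera("wrist");save("w1",c["img"]);np.savez("w1",**c,tcp=s["tcp_pos"])
print(-c["R"].T@c["t"],c["R"])
E
```

```text
[ 0.22226767 -0.63690353  0.23044739] [-1.67070465e-01  9.85944665e-01  7.28714351e-04 -2.13199458e-04]
[ 0.14707047 -0.66416341  0.37316677] [[-0.32913732  0.94428041  0.00177151]
 [ 0.89779909  0.31235338  0.31047087]
 [ 0.29261822  0.10377801 -0.95058124]]$[0]: bad value
```

View pics/w1.png

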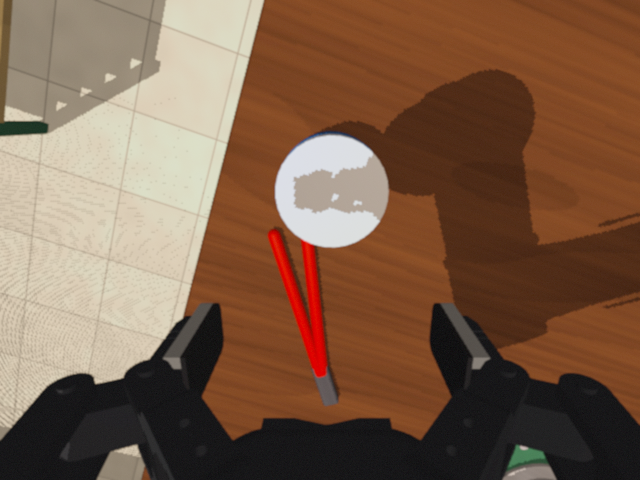

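That was refused because each row needs every key. The wrist picture shows only the white can and red pliers. I repeat with full rows.

```bash
python3 -m handwheel '[{"claw":8.54,"tx":-2.9,"ty":1.95,"tz":-1,"twist":0},{"claw":8.54,"tx":-2.9,"ty":1.95,"tz":-1,"twist":0},{"claw":8.54,"tx":-2.9,"ty":1.95,"tz":-1,"twist":0},{"claw":8.54,"tx":-2.9,"ty":1.95,"tz":-1,"twist":0},{"claw":8.54,"tx":-2.9,"ty":1.95,"tz":-1,"twist":0},{"claw":8.54,"tx":-2.9,"ty":1.95,"tz":0,"twist":0},{"claw":8.54,"tx":-2.9,"ty":1.95,"tz":0,"twist":0},{"claw":8.54,"tx":-2.9,"ty":1.95,"tz":0,"twist":0},{"claw":8.54,"tx":-2.9,"ty":1.95,"tz":0,"twist":0},{"claw":8.54,"tx":-2.9,"ty":1.95,"tz":0,"twist":0},{"claw":8.54,"tx":-2.9,"ty":1.95,"tz":0,"twist":0},{"claw":8.54,"tx":-2.9,"ty":1.95,"tz":0,"twist":0},{"claw":8.54,"tx":-2.9,"ty":1.95,"tz":0,"twist":0},{"claw":8.54,"tx":-2.9,"ty":1.95,"tz":0,"twist":0},{"claw":8.54,"tx":0,"ty":0,"tz":0,"twist":0.13},{"claw":8.54,"tx":0,"ty":0,"tz":0,"twist":0.13},{"claw":8.54,"tx":0,"ty":0,"tz":0,"twist":0.13},{"claw":8.54,"tx":0,"ty":0,"tz":0,"twist":0.13},{"claw":8.54,"tx":0,"ty":0,"tz":0,"twist":0},{"claw":8.54,"tx":0,"ty":0,"tz":0,"twist":0}]'
python3 - <<'E'
from h import *
s=get_state();print(s["tcp_pos"],s["ee_rot"])
c=camera("wrist");save("w2",c["img"]);np.savez("w2",**c,tcp=s["tcp_pos"])
print(-c["R"].T@c["t"])
E
```

```text
clock: 2.15
tcp_pos: [0.5157, -0.2457, 0.2811]
ee_rot: [0.09, 0.996, 0.0, -0.0]
contact_force: [0.0, -0.4, 0.1]
opening: 1.002
[ 0.51566394 -0.2457038   0.28114563] [ 9.00909827e-02  9.95933526e-01  5.11019889e-05 -1.51829132e-04]
[ 0.43726228 -0.23219734  0.42386217]
```

View pics/w2.png

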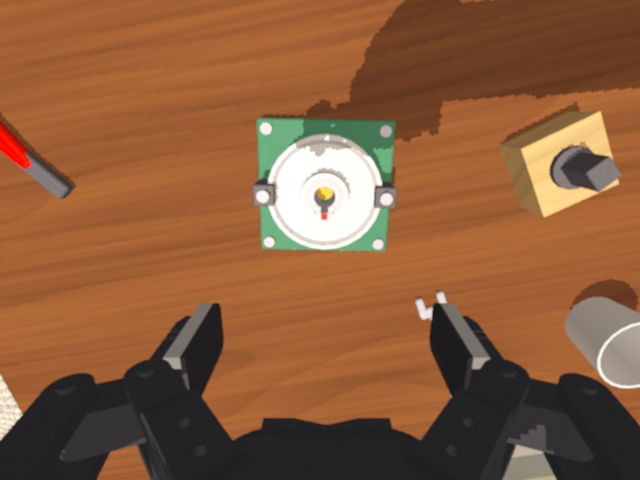

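The wrist view shows the jig centred at about (325,193), with the brass pin at (325,195) and the keyway and red stripe below it at (324,215). The plain shaft is at (585,165). Now I measure the bore and yaw.

```bash
cat > j.py <<'E'
from h import *
c=dict(np.load("w2.npz")); W=cloud(c); im=c["img"].astype(int); K=c["intrinsics"]
v,u=np.mgrid[:480,:640]; J=(abs(u-325)<80)&(abs(v-190)<80); z=W[...,2]
def plane(mask,h): # pixel rays to height h
    C=-c["R"].T@c["t"]; d=np.stack([(u[mask]-K[0,2])/K[0,0],(v[mask]-K[1,2])/K[1,1],np.ones(mask.sum())],-1)@c["R"]
    return (C+d*((h-C[2])/d[:,2])[:,None])[:,:2]*1000
def fit(m,nm,kind):
    h=cv2.convexHull(W[m][:,:2].astype(np.float32)*1000)
    print(nm,m.sum(),"z",np.median(z[m]).round(4),cv2.minAreaRect(h) if kind=="r" else (cv2.minEnclosingCircle(h),cv2.fitEllipse(h)[:2]))
def big(m):
    n,l,s,_=cv2.connectedComponentsWithStats(m.astype(np.uint8)); return l==1+np.argmax(s[1:,4])
fit(big(J&(z>.016)&(z<.024)),"plate","r")
fit(big(J&(z>.0515)&(z<.0565)),"rim","c")
hub=big(J&(z>.062)&(z<.068)); fit(hub,"hub","c")
near=(abs(u-325)<25)&(abs(v-195)<25)
hole=np.zeros(z.shape,np.uint8); cs,_=cv2.findContours(hub.astype(np.uint8),cv2.RETR_CCOMP,cv2.CHAIN_APPROX_NONE)
for q in cs: print(len(q),cv2.boundingRect(q))
gold=near&(im[...,0]>150)&(im[...,2]<90)&(im[...,1]>90); fit(gold,"pin","c")
print("pin z",np.percentile(z[gold],[5,50,95]).round(4), plane(gold,.035).mean(0))
red=near&(im[...,0]>150)&(im[...,1]<80); print("red",red.sum(),plane(red,.065).mean(0))
cl=J&(z>.0675)&(z<.074)
for s in(-1,1): print("clamp",(W[cl&((u-325)*s>40)][:,:2].mean(0)*1000).round(1))
E
python3 j.py
```

```text
plate 4455 z 0.0202 ((471.02777099609375, -238.95831298828125), (150.22250366210938, 66.12752532958984), 78.22930908203125)
rim 1049 z 0.0538 (((501.6831359863281, -244.18423461914062), 59.65035629272461), ((505.8704528808594, -244.2452850341797), (104.43069458007812, 116.53108978271484)))
hub 1341 z 0.0651 (((512.2297973632812, -247.58412170410156), 24.109451293945312), ((512.2160034179688, -247.4809112548828), (47.62147521972656, 47.97142791748047)))
132 (301, 173, 48, 48)
6 (332, 212, 4, 3)
6 (314, 211, 3, 4)
4 (309, 210, 3, 3)
4 (306, 209, 3, 3)
4 (305, 204, 3, 3)
4 (342, 201, 3, 3)
73 (312, 185, 25, 29)
4 (329, 181, 3, 3)
4 (333, 178, 3, 3)
4 (332, 175, 3, 3)
pin 142 z 0.0352 (((521.1902465820312, -249.45985412597656), 13.049962043762207), ((523.1558837890625, -246.64205932617188), (19.444854736328125, 31.75079917907715)))
pin z [0.0337 0.0352 0.0366] [ 515.40291045 -248.80276465]
red 9 [ 531.6402502  -251.58894326]
clamp [ 499.6 -308.1]
clamp [ 524.4 -186.8]
```

```bash
python3 -m handwheel '[{"claw":8.54,"tx":0.49,"ty":4,"tz":0,"twist":0},{"claw":8.54,"tx":0.49,"ty":4,"tz":0,"twist":0},{"claw":8.54,"tx":0.49,"ty":4,"tz":0,"twist":0},{"claw":8.54,"tx":0.49,"ty":4,"tz":0,"twist":0},{"claw":8.54,"tx":0.49,"ty":4,"tz":0,"twist":0},{"claw":8.54,"tx":0.49,"ty":4,"tz":0,"twist":0},{"claw":8.54,"tx":0.49,"ty":4,"tz":0,"twist":0},{"claw":8.54,"tx":0.49,"ty":4,"tz":0,"twist":0},{"claw":8.54,"tx":0.49,"ty":4,"tz":0,"twist":0},{"claw":8.54,"tx":0.49,"ty":4,"tz":0,"twist":0},{"claw":8.54,"tx":0.49,"ty":4,"tz":0,"twist":0},{"claw":8.54,"tx":0.49,"ty":4,"tz":0,"twist":0},{"claw":8.54,"tx":0,"ty":0,"tz":1,"twist":-0.09},{"claw":8.54,"tx":0,"ty":0,"tz":1,"twist":-0.09},{"claw":8.54,"tx":0,"ty":0,"tz":1,"twist":0},{"claw":8.54,"tx":0,"ty":0,"tz":1,"twist":0},{"claw":8.54,"tx":0,"ty":0,"tz":0,"twist":0},{"claw":8.54,"tx":0,"ty":0,"tz":0,"twist":0}]'
cat > s.py <<'E'
from h import *
s=get_state();print(s["tcp_pos"],s["ee_rot"])
c=camera("wrist");save("w3",c["img"]);np.savez("w3",**c,tcp=s["tcp_pos"])
W=cloud(c); z=W[...,2]; im=c["img"].astype(int)
N=np.hypot(W[...,0]-.543,W[...,1]-.237)<.07
def fit(m,nm,kind):
    h=cv2.convexHull(W[m][:,:2].astype(np.float32)*1000)
    print(nm,m.sum(),"z",np.median(z[m]).round(4),"mean",(W[m][:,:2].mean(0)*1000).round(1),cv2.minAreaRect(h) if kind=="r" else cv2.minEnclosingCircle(h))
fit(N&(z>.094)&(z<.103),"head","r"); fit(N&(z>.0555)&(z<.061),"collar","c"); fit(N&(z>.047)&(z<.053),"stand","r")
red=N&(im[...,0]>150)&(im[...,1]<80)
for a,b in((.09,.11),(.05,.07)):
    m=red&(z>a)&(z<b); print("red",m.sum(),(W[m].mean(0)*1000).round(1), np.degrees(np.arctan2(*(np.linalg.svd(W[m][:,:2]-W[m][:,:2].mean(0))[2][0][::-1]))))
E
python3 s.py
```

```text
clock: 4.0
tcp_pos: [0.546, 0.2365, 0.2414]
ee_rot: [0.003, 1.0, -0.0, -0.0]
contact_force: [-0.1, 0.5, 0.7]
opening: 0.997
[0.54600186 0.23653824 0.24139472] [ 2.70527127e-03  9.99996334e-01 -1.19760104e-04 -3.76876326e-06]
head 829 z 0.0981 mean [542.4 234.1] ((542.8584594726562, 233.92291259765625), (23.329795837402344, 23.6574649810791), 89.9332504272461)
collar 759 z 0.0581 mean [536.6 234.6] ((543.2381591796875, 234.25865173339844), 21.866926193237305)
stand 5221 z 0.0502 mean [539.4 234.8] ((542.854248046875, 234.65435791015625), (80.69364929199219, 80.1943588256836), 13.19292163848877)
red 54 [548.  234.   98.8] 1.0326886605907786
red 0 [nan nan nan] 0.0s.py:12: RuntimeWarning: Mean of empty slice.
  m=red&(z>a)&(z<b); print("red",m.sum(),(W[m].mean(0)*1000).round(1), np.degrees(np.arctan2(*(np.linalg.svd(W[m][:,:2]-W[m][:,:2].mean(0))[2][0][::-1]))))
  ret = um.true_divide(
```

View pics/w3.png

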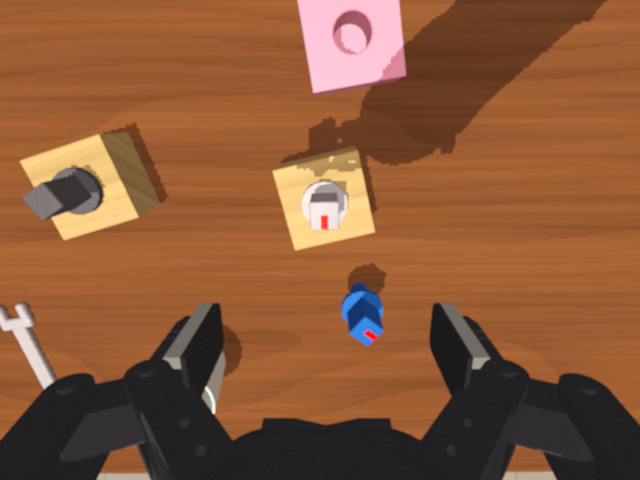

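The picture shows the keyed shaft's head at (324,212) with the red stripe pointing down the image (+x), at (0.5429, 0.2341) with yaw about 0. The blue look-alike at (365,320) is clear of the fingers. Now I descend.

```bash
python3 -m handwheel '[{"claw":8.54,"tx":0.31,"ty":-0.24,"tz":2,"twist":0},{"claw":8.54,"tx":0,"ty":0,"tz":2.5,"twist":0},{"claw":8.54,"tx":0,"ty":0,"tz":2.5,"twist":0},{"claw":8.54,"tx":0,"ty":0,"tz":2.5,"twist":0},{"claw":8.54,"tx":0,"ty":0,"tz":2.5,"twist":0},{"claw":8.54,"tx":0,"ty":0,"tz":2.5,"twist":0},{"claw":8.54,"tx":0,"ty":0,"tz":2,"twist":0},{"claw":8.54,"tx":0,"ty":0,"tz":1.4,"twist":0},{"claw":8.54,"tx":0,"ty":0,"tz":0,"twist":0},{"claw":8.54,"tx":0,"ty":0,"tz":0,"twist":0}]'
python3 -m handwheel '[{"claw":4,"tx":0,"ty":0,"tz":0,"twist":0},{"claw":3,"tx":0,"ty":0,"tz":0,"twist":0},{"claw":3,"tx":0,"ty":0,"tz":0,"twist":0},{"claw":1.5,"tx":0,"ty":0,"tz":0,"twist":0},{"claw":1.5,"tx":0,"ty":0,"tz":0,"twist":0},{"claw":1.5,"tx":0,"ty":0,"tz":0,"twist":0},{"claw":1.5,"tx":0,"ty":0,"tz":0,"twist":0},{"claw":1.5,"tx":0,"ty":0,"tz":0,"twist":0},{"claw":1.5,"tx":0,"ty":0,"tz":0,"twist":0},{"claw":1.5,"tx":0,"ty":0,"tz":0,"twist":0}]' 90
```

```text
clock: 5.05
tcp_pos: [0.5433, 0.2347, 0.063]
ee_rot: [0.002, 1.0, 0.0, 0.0]
contact_force: [0.9, 0.3, 0.9]
opening: 0.998
clock: 6.05
tcp_pos: [0.5431, 0.2347, 0.063]
ee_rot: [0.002, 1.0, 0.0, 0.0]
contact_force: [-1.3, 0.2, 5.5]
opening: 0.271
```

```bash
python3 -m handwheel '[{"claw":1.5,"tx":0,"ty":0,"tz":-0.5,"twist":0},{"claw":1.5,"tx":0,"ty":0,"tz":-1,"twist":0},{"claw":1.5,"tx":0,"ty":0,"tz":-1,"twist":0},{"claw":1.5,"tx":0,"ty":0,"tz":-1,"twist":0},{"claw":1.5,"tx":0,"ty":0,"tz":-1,"twist":0},{"claw":1.5,"tx":0,"ty":0,"tz":-1,"twist":0},{"claw":1.5,"tx":0,"ty":0,"tz":-1.5,"twist":0},{"claw":1.5,"tx":0,"ty":0,"tz":-2,"twist":0},{"claw":1.5,"tx":0,"ty":0,"tz":-2,"twist":0},{"claw":1.5,"tx":0,"ty":0,"tz":-2,"twist":0},{"claw":1.5,"tx":0,"ty":0,"tz":-2,"twist":0},{"claw":1.5,"tx":0,"ty":0,"tz":0,"twist":0},{"claw":1.5,"tx":0,"ty":0,"tz":0,"twist":0}]'
python3 - <<'E'
from h import *
s=get_state();print(s["tcp_pos"],s["ee_rot"],s["contact_force"],s["opening"])
ims=[camera("wrist"),camera("side")]
np.savez("w4",**ims[0])
save("w4",np.hstack([cv2.resize(ims[0]["img"],(400,300)),cv2.resize(ims[1]["img"][180:420,160:480],(400,300))]))
E
```

```text
clock: 7.35
tcp_pos: [0.5425, 0.2345, 0.2123]
ee_rot: [0.002, 1.0, 0.0, 0.0]
contact_force: [-0.4, -0.8, -4.1]
opening: 0.268
[0.54247506 0.23451864 0.21225311] [2.23482968e-03 9.99997418e-01 4.10562244e-04 4.33103031e-05] [-0.42407554 -0.75048783 -4.08979383] 0.2684453306935933
```

View pics/w4.png

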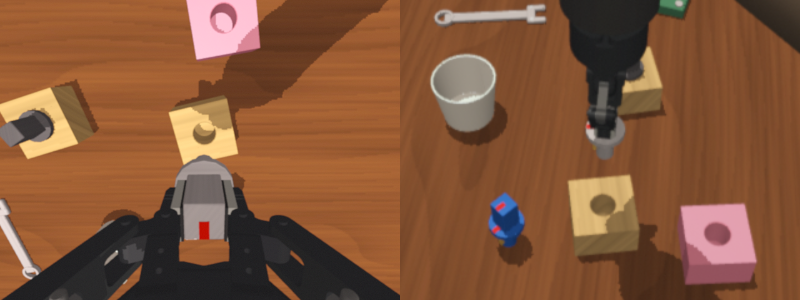

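The wrist and side views show the shaft held upright, clear of stand_a, red stripe toward the wrist camera's image bottom at (204,230). I measure it in the hand.

```bash
python3 - <<'E'
from h import *
c=dict(np.load("w4.npz")); W=cloud(c); z=W[...,2]
N=(np.hypot(W[...,0]-.5425,W[...,1]-.2345)<.03)
for a in np.arange(.195,.256,.004):
    m=N&(z>=a)&(z<a+.004)
    if m.sum()>5: print(a.round(3),m.sum(),(W[m][:,:2].mean(0)*1000).round(1),(W[m][:,:2].min(0)*1000).round(1),(W[m][:,:2].max(0)*1000).round(1))
t=N&(z>.243)&(z<.252)&(abs(W[...,1]-.2345)<.0135)&(W[...,0]>.525)
m=c["img"].astype(int); 
print(cv2.minAreaRect((W[t][:,:2]*1000).astype(np.float32)),np.median(z[t]))
red=N&(m[...,0]>150)&(m[...,1]<80); print(red.sum(),W[red].mean(0)*1000, np.linalg.svd(W[red][:,:2]-W[red][:,:2].mean(0))[2][0])
E
```

```text
0.199 165 [524.5 234.3] [520.7 213.6] [534.6 253.7]
0.203 728 [527.5 234.1] [520.5 212.6] [542.1 255.7]
0.207 1276 [528.8 233.9] [520.8 212.7] [541.5 255.2]
0.211 235 [531. 234.] [530.2 220.4] [532.6 245.8]
0.215 335 [531.2 233.6] [530.3 212.2] [536.4 256.6]
0.219 491 [532. 234.] [530.2 209.5] [536.1 257.9]
0.223 569 [532.4 234.1] [529.7 208.9] [536.8 258.9]
0.227 605 [532.3 233.9] [530.3 208.7] [537.1 259. ]
0.231 672 [532.3 234. ] [530. 209.] [537.  258.9]
0.235 709 [532.3 233.9] [530.1 208.8] [536.6 259. ]
0.239 801 [532.3 233.7] [529.9 208.7] [536.5 259. ]
0.243 1641 [537.3 233.6] [529.9 208.8] [555.2 259.1]
0.247 3678 [541.4 233.9] [530.2 212.8] [554.5 254.7]
0.251 407 [534.7 234.1] [528.9 205.3] [552.2 263.7]
0.255 937 [533.7 235.2] [528.3 205.4] [550.6 263.7]
((542.5381469726562, 234.50436401367188), (25.182626724243164, 26.996559143066406), 0.13446836173534393) 0.24740622949824637
458 [547.78964048 233.7979489  247.82262109] [ 0.99999468 -0.00326227]
```

```bash
python3 -m handwheel '[{"claw":1.5,"tx":0.2,"ty":-2.16,"tz":0,"twist":0},{"claw":1.5,"tx":0.2,"ty":-3.5,"tz":0,"twist":0},{"claw":1.5,"tx":0.2,"ty":-3.5,"tz":0,"twist":0},{"claw":1.5,"tx":0.2,"ty":-3.5,"tz":0,"twist":0},{"claw":1.5,"tx":0.2,"ty":-3.5,"tz":0,"twist":0},{"claw":1.5,"tx":0.2,"ty":-3.5,"tz":0,"twist":0},{"claw":1.5,"tx":0.2,"ty":-3.5,"tz":0,"twist":0},{"claw":1.5,"tx":0.2,"ty":-3.5,"tz":0,"twist":0},{"claw":1.5,"tx":0.2,"ty":-3.5,"tz":0,"twist":0},{"claw":1.5,"tx":0.2,"ty":-3.5,"tz":0,"twist":0},{"claw":1.5,"tx":0.2,"ty":-3.5,"tz":0,"twist":0},{"claw":1.5,"tx":0.2,"ty":-3.5,"tz":0,"twist":0},{"claw":1.5,"tx":0.2,"ty":-3.5,"tz":0,"twist":0},{"claw":1.5,"tx":0.18,"ty":-4,"tz":0,"twist":0},{"claw":1.5,"tx":0,"ty":0,"tz":1.5,"twist":0.1},{"claw":1.5,"tx":0,"ty":0,"tz":2,"twist":0.1},{"claw":1.5,"tx":0,"ty":0,"tz":1.5,"twist":0},{"claw":1.5,"tx":0,"ty":0,"tz":0,"twist":0},{"claw":1.5,"tx":0,"ty":0,"tz":0,"twist":0}]'
python3 - <<'E'
from h import *
s=get_state();print(s["tcp_pos"],s["ee_rot"],s["contact_force"])
x,y=s["ee_rot"][:2]; tx=np.array([2*x*x-1,2*x*y]); ty=np.array([2*x*y,2*y*y-1]); print("yaw",np.degrees(np.arctan2(tx[1],tx[0])))
d=np.array([.5125,-.2470])-s["tcp_pos"][:2]; print("to go cm",d@tx*100,d@ty*100)
c=camera("wrist");W=cloud(c);z=W[...,2]
N=np.hypot(W[...,0]-.512,W[...,1]+.247)<.08
cl=N&(z>.0675)&(z<.074)
T=(W[...,:2]-s["tcp_pos"][:2])
for sg in(-1,1): m=cl&((T@ty)*sg>.045); print("clamp",m.sum(),W[m][:,:2].mean(0)*1000)
E
```

```text
clock: 9.35
tcp_pos: [0.5124, -0.2472, 0.1619]
ee_rot: [0.102, 0.995, -0.0, -0.001]
contact_force: [1.0, -0.5, -3.9]
opening: 0.266
[ 0.5124134  -0.24724207  0.16193728] [ 1.01737816e-01  9.94810940e-01 -1.23782848e-04 -7.72095152e-04] [ 1.03339094 -0.54997813 -3.86292679]
yaw 168.32150265910127
to go cm -0.003580894588273122 0.025458921072057165
clamp 234 [ 499.44768493 -308.07803247]
clamp 232 [ 524.26449732 -186.9776275 ]
```

```bash
python3 -m handwheel '[{"claw":1.5,"tx":0,"ty":0.02,"tz":1,"twist":0},{"claw":1.5,"tx":0,"ty":0,"tz":1,"twist":0},{"claw":1.5,"tx":0,"ty":0,"tz":1,"twist":0},{"claw":1.5,"tx":0,"ty":0,"tz":0.5,"twist":0},{"claw":1.5,"tx":0,"ty":0,"tz":0.4,"twist":0},{"claw":1.5,"tx":0,"ty":0,"tz":0.4,"twist":0},{"claw":1.5,"tx":0,"ty":0,"tz":0.4,"twist":0},{"claw":1.5,"tx":0,"ty":0,"tz":0.3,"twist":0},{"claw":1.5,"tx":0,"ty":0,"tz":0,"twist":0},{"claw":1.5,"tx":0,"ty":0,"tz":0,"twist":0}]'
python3 -m handwheel '[{"claw":1.5,"tx":0,"ty":0,"tz":0.3,"twist":0},{"claw":1.5,"tx":0,"ty":0,"tz":0.3,"twist":0},{"claw":1.5,"tx":0,"ty":0,"tz":0.2,"twist":0},{"claw":1.5,"tx":0,"ty":0,"tz":0,"twist":0},{"claw":1.5,"tx":0,"ty":0,"tz":0,"twist":0}]'
```

```text
clock: 10.4
tcp_pos: [0.5128, -0.2468, 0.1123]
ee_rot: [0.102, 0.995, -0.0, -0.0]
contact_force: [-1.8, -0.2, -5.1]
opening: 0.266
clock: 10.9
tcp_pos: [0.5128, -0.2467, 0.1041]
ee_rot: [0.102, 0.995, 0.0, -0.0]
contact_force: [-1.4, -0.9, -5.6]
opening: 0.269
```

The key went in with no added force, so I continue toward home.

```bash
python3 -m handwheel '[{"claw":1.5,"tx":0,"ty":0,"tz":0.3,"twist":0},{"claw":1.5,"tx":0,"ty":0,"tz":0.3,"twist":0},{"claw":1.5,"tx":0,"ty":0,"tz":0.3,"twist":0},{"claw":1.5,"tx":0,"ty":0,"tz":0.3,"twist":0},{"claw":1.5,"tx":0,"ty":0,"tz":0.2,"twist":0},{"claw":1.5,"tx":0,"ty":0,"tz":0.2,"twist":0},{"claw":1.5,"tx":0,"ty":0,"tz":0.2,"twist":0},{"claw":1.5,"tx":0,"ty":0,"tz":0.2,"twist":0},{"claw":1.5,"tx":0,"ty":0,"tz":0.2,"twist":0},{"claw":1.5,"tx":0,"ty":0,"tz":0,"twist":0},{"claw":1.5,"tx":0,"ty":0,"tz":0,"twist":0}]' 110
python3 -m handwheel '[{"claw":1.5,"tx":0,"ty":0,"tz":0.1,"twist":0},{"claw":1.5,"tx":0,"ty":0,"tz":0.1,"twist":0},{"claw":1.5,"tx":0,"ty":0,"tz":0,"twist":0},{"claw":1.5,"tx":0,"ty":0,"tz":0,"twist":0}]'
```

```text
clock: 12.0
tcp_pos: [0.5129, -0.2469, 0.0826]
ee_rot: [0.102, 0.995, -0.0, 0.0]
contact_force: [-5.1, -1.4, 4.5]
opening: 0.269
clock: 12.4
tcp_pos: [0.513, -0.2469, 0.0808]
ee_rot: [0.102, 0.995, -0.0, 0.0]
contact_force: [-5.9, 0.4, 6.3]
opening: 0.265
```

```bash
python3 -m handwheel '[{"claw":1.5,"tx":0.05,"ty":0,"tz":0.1,"twist":0},{"claw":1.5,"tx":0,"ty":0,"tz":0.1,"twist":0},{"claw":1.5,"tx":0,"ty":0,"tz":0,"twist":0},{"claw":1.5,"tx":0,"ty":0,"tz":0,"twist":0}]'
python3 -m handwheel '[{"claw":1.5,"tx":0,"ty":0,"tz":0.1,"twist":0},{"claw":1.5,"tx":0,"ty":0,"tz":0,"twist":0},{"claw":1.5,"tx":0,"ty":0,"tz":0,"twist":0}]'
python3 -m handwheel '[{"claw":1.5,"tx":0,"ty":0,"tz":0.1,"twist":0},{"claw":1.5,"tx":0,"ty":0,"tz":0,"twist":0},{"claw":1.5,"tx":0,"ty":0,"tz":0,"twist":0}]'
```

```text
clock: 12.8
tcp_pos: [0.5129, -0.2468, 0.079]
ee_rot: [0.102, 0.995, -0.0, 0.001]
contact_force: [-5.5, -0.2, 9.0]
opening: 0.263
clock: 13.1
tcp_pos: [0.5129, -0.2468, 0.0781]
ee_rot: [0.102, 0.995, -0.0, 0.001]
contact_force: [-5.1, -0.0, 7.7]
opening: 0.263
clock: 13.4
tcp_pos: [0.5129, -0.2469, 0.078]
ee_rot: [0.102, 0.995, -0.0, 0.001]
contact_force: [-8.6, 2.4, 16.2]
opening: 0.265
```

```bash
python3 -m handwheel '[{"claw":1.5,"tx":0.03,"ty":0,"tz":0.1,"twist":0},{"claw":1.5,"tx":0,"ty":0,"tz":0,"twist":0},{"claw":1.5,"tx":0,"ty":0,"tz":0,"twist":0},{"claw":1.5,"tx":0,"ty":0,"tz":0,"twist":0}]'
python3 - <<'E'
from h import *
s=get_state();print(s["tcp_pos"],s["contact_force"],s["wrist_torque"])
a=camera("side");b=camera("scene");w=camera("wrist");W=cloud(w);z=W[...,2]
N=np.hypot(W[...,0]-.512,W[...,1]+.247)<.03
h=np.histogram(z[N],np.arange(.06,.12,.002)); print(dict(zip(h[1].round(3),h[0])))
R=lambda im,u,v,r=45:cv2.resize(im[v-r:v+r,u-r:u+r],(400,400),interpolation=cv2.INTER_CUBIC)
save("home",np.hstack([R(a["img"],360,150),R(b["img"],278,160)]))
save("homew",w["img"])
E
```

```text
clock: 13.8
tcp_pos: [0.5129, -0.2469, 0.078]
ee_rot: [0.101, 0.995, -0.0, 0.001]
contact_force: [-9.4, 5.6, 23.9]
opening: 0.266
[ 0.51291904 -0.24689475  0.07797125] [-9.44061627  5.60138046 23.88354021] [ 1.67621312  3.786701   -0.00845419]
{np.float64(0.06): np.int64(116), np.float64(0.062): np.int64(167), np.float64(0.064): np.int64(969), np.float64(0.066): np.int64(137), np.float64(0.068): np.int64(129), np.float64(0.07): np.int64(190), np.float64(0.072): np.int64(1524), np.float64(0.074): np.int64(191), np.float64(0.076): np.int64(111), np.float64(0.078): np.int64(109), np.float64(0.08): np.int64(139), np.float64(0.082): np.int64(174), np.float64(0.084): np.int64(211), np.float64(0.086): np.int64(260), np.float64(0.088): np.int64(252), np.float64(0.09): np.int64(296), np.float64(0.092): np.int64(290), np.float64(0.094): np.int64(301), np.float64(0.096): np.int64(333), np.float64(0.098): np.int64(329), np.float64(0.1): np.int64(332), np.float64(0.102): np.int64(368), np.float64(0.104): np.int64(379), np.float64(0.106): np.int64(402), np.float64(0.108): np.int64(380), np.float64(0.11): np.int64(446), np.float64(0.112): np.int64(3551), np.float64(0.114): np.int64(878), np.float64(0.116): np.int64(280)}
```

View pics/home.png

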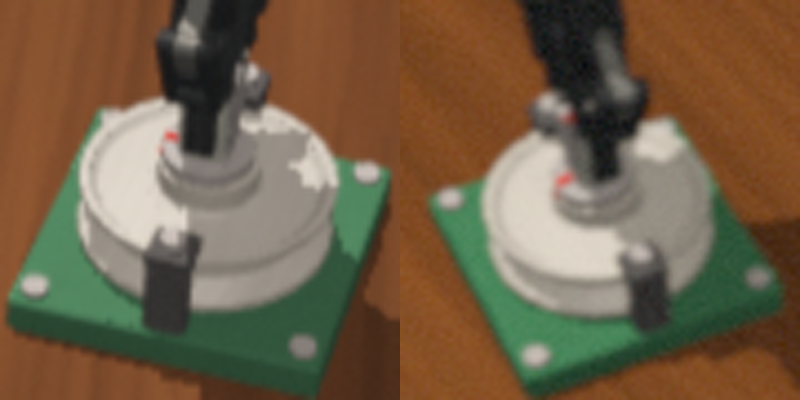

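View pics/homew.png

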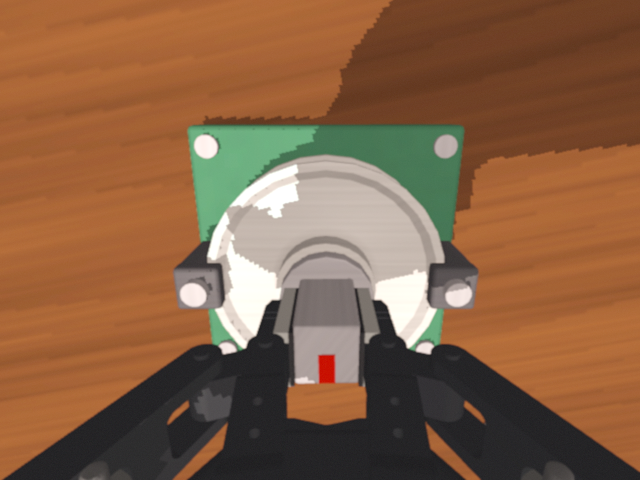

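The views show the collar seated on the hub with the red marks over the keyway (wrist stripe at (327,368)). Collar top reads about 73 mm and head top about 113 mm, both the home values. The push is 24 N and the TCP has stopped at 0.078. I hand in.

```bash
python3 -c "
from plant import *
hand_in(); s=get_state(); print(s['clock'],s['tcp_pos'],s['contact_force'],s['opening'])"
```

```text
the job is handed in; nothing more can be done
the job is handed in; nothing more can be done
```

I took the keyed shaft out of its stand and pushed it into the pulley bore. It slid in with its key in the keyway on the first try, with no search or turning against the hub needed. I handed the job in at about 14 s with the shaft still gripped at 110 N and held down.

**Last checks, just before hand-in:**
- **Depth:** The tool stopped at z = 0.078 m as computed. The wrist camera's depth reading put the collar top at about 73 mm and the head top at about 113 mm, which are the values for a shaft fully home.
- **Push:** The wrist force was about 24 N upward on the tool, more than the spring's 11 N. A side load of about 11 N remained.
- **Alignment:** The tool was within about 0.5 mm of the measured bore axis. The tool angle set the key within about 1° of the keyway, and the red stripes in the pictures agree.

**Not confirmed:**
- I had no direct reading of the ejector travel, so I inferred it from the depth.
- The state could not be read after hand-in.
- I did not measure the bystanders again; the planned paths stayed clear of them.
- The first move command was refused because its rows lacked some keys, and nothing moved.

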